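# Square a plaque on the carving jig and nip it tight

## Robot

A 6-joint arm with a two-finger parallel gripper is mounted at the origin on a cart in front of the work surface, level with it; the furniture and walls round the work are solid. World frame = base frame: x ahead of the robot, y to its left, z up, the work surface at z = 0. Lengths are in mm, angles in rad, forces in N, time in s.
With the tool pointing down it reaches from about 275 to 750 mm from the base axis. Payload 10.2 kg.
Tool frame: the origin (TCP) lies midway between the tips of the shut fingers; the grasp point (between the pads) lies 19 mm behind it (ctrl.grip_depth is the distance from the TCP to the grasp point, in mm); y points along the fingers, x is the direction in which the jaws open and shut, and the axes are right-handed (so a half turn about y gives the same grasp; the last joint's range is limited). The gripper opens to 85 mm and grips with 20 to 120 N. Pads are 22 mm wide; open, the fingers measure 114 mm over their backs; the gripper's body (76 mm by 85 mm) begins 54 mm behind the grasp point. The pads swing forward as they close: fully open they stand 13 mm farther back than shut.
Start: joints at [0.964, 0.313, 1.498, -0, 1.331, -0.223], TCP at [196.597, 486.807, 231.294] pointing down, gripper open.
Joint ranges: [-2.94, 2.94], [-0.97, 2.17], [0.19, 2.56], [-1.23, 4.37], [0.02, 3.11], [-2.88, 2.88]. Speed limits (rad/s): [2.39, 2.39, 3.01, 3.14, 3.14, 3.14].

## Interface

Orientations are given as a unit quaternion [w, x, y, z].
In Python, from rig import ctrl gives the robot as it stands. The module is installed in compiled form; this text tells all that it offers.
- The arm moves only by the tool drive_tool, never from a script. Its arguments are lists of equal length, an entry for each row: "gripper": the closure, from 0 (fully open) to 1 (shut); "offset": the shift along the tool's x, y, z in m, a list of three; "turn": the turn about the tool's y in degrees. In form: {"gripper": [gripper, ...], "offset": [[tx, ty, tz], ...], "turn": [turn, ...]}. A call has 1 to 20 rows; each row shifts and turns the commanded pose from where the row before left it, along the tool's axes as they then stand; what a row does not reach is not made up. A row lasts 1/12 s, in which the tool goes at most 41.7 mm and 7.16 degrees, less where a joint would pass 70% of its speed; a pose out of reach is approached as far as the arm can. A call is refused whole if a number of a shift passes 0.0417 or a number of a turn 7.16, either way. A call with a gripper value outside its range is refused whole. The fingers move at their own pace and stop on an object; "force" is the grip in N (left out, the last holds). Time passes only in rows, so rows that do not move let the fingers close. It gives the time, the measured TCP pose, the force and the opening at its end, in the units of the state.
- ctrl.sense(): the state, without advancing time (a new reading comes with each control period).
- ctrl.capture(name): name is "scene" or "top" or "wrist"; returns (picture, depth): 400x640x3 uint8, red, green, blue; 400x640 float32, mm along the optical axis (not along the pixel's ray), 0 where there is no reading.
- ctrl.camera_params(name): a dict with "fovy" (degrees; the focal length in pixels is half the picture's height over the tangent of half this angle, whatever the lens; pixels are square), "cx", "cy" (the principal point, pixels), "distortion" ([k1, k2, p1, p2, k3] as OpenCV has them; the pictures are not rectified), "view" (4x4, takes a point from world to camera coordinates); the wrist camera has in their place "tool_from_camera" (4x4, takes a point from camera to tool coordinates, whose origin is the TCP and whose axes are the tool frame's). Camera axes: x right, y down, z forward; pixel columns grow to the right and rows downward; lengths in mm; the calibration is good to about 2 mm. A picture is of the moment at which its call begins: read the wrist's pose just before it. camera_params takes no time and is no camera call.
- ctrl.finish_job(): hands the job in, once; it reports no verdict.
Trained networks look in the newest picture that a camera, given by its name, has taken for a name from the list of things; names that differ only in an ending like _2 or _b are one class to them, and where a whole thing is asked for, a point or a joint stands for the part that bears it (a point fixed in the world has none). Each returns a list of dicts, best first, with "score" (0 to 1); they miss things now and then, are a little off and sometimes report something else, mostly with a low value. They report only what shows in the picture. A call takes as long as a camera call.
- ctrl.boxes_of(camera, query): "centre" ([x, y, z] in mm, in the coordinates of the camera as it stood for that picture, good to about 4 mm: the middle of the surface that is visible of it).
- ctrl.regions_of(camera, query): "mask" (400x640 bool, what is visible of it).
- ctrl.pinpoint(camera, query): "centre" ([x, y, z] in mm, in the coordinates of the camera as it stood for that picture, good to about 4 mm: a listed point, or the origin of a listed thing).
The state is a dict: "time_s": time; "joints": joint angles; "dq": joint speeds; "tau": joint torques, N m; "eef_pos": TCP position; "ee_rot": TCP orientation; "force": force on the tool from outside, world axes, zero at the start; "wrist_torque": the same for the moment, N m; "grip_width": opening from 0.0 (shut) to 1.0 (fully open).
Only numpy, scipy, OpenCV 4.12 (cv2) and the standard library are available. Lean on these libraries where they do the work, as an engineer would, in place of code of your own. Each camera call takes 0.05 s, during which the arm holds its last target.

## Task

The wooden plaque lies askew on the jig board with one notched corner hooked round the dark peg. Push its opposite corner so that it turns flat on the board about the peg, without coming off the peg, until its end lies flush along the fence; only then swing the arm with the red knob round against the plaque's free end until it is tight, and let go with the plaque held between arm and fence. Push gently, the wood dents easily, and leave the other things on the board and bench where they are.

Things in the scene. Friction and masses are not known exactly. Their poses are not given: they have to be found in the camera images.
- jig: fixed plywood board 280 x 290 x 12 mm. Origin: on the axis of the upright round dark peg, at the bench top; z up. The board spans x -140..140, y -40..250 mm, its top is at z = 12. Peg: 20 mm diameter, top at z = 52 mm.
- plaque: loose light-wood plaque 100 x 150 x 20 mm (decoration to 26 mm), 0.14 to 0.28 kg (2 to 8 N slides it), too wide to grip, all corners cut out square 12 x 12 mm. Origin: underside, at the peg's axis when the peg touches both faces of its notch. In its frame (z up) it spans x -2..98, y -2..148 mm, the pegged corner at (-2, -2). It starts turned 0.4 to 0.75 rad anticlockwise from the jig; flush, their axes are parallel.
- pivot_plate: fixed pivot post of the swing arm, steel plate 36 x 36 mm, axes parallel to the jig's; origin on the vertical pivot axis at the board's top, at about x = 50, y = 206 mm of the jig (set up 1 mm or so differently each time). It carries the dark wooden swing arm: 18 mm wide, from 16 to 33 mm above the bench, round nose of radius 9 mm centred 52 mm from the pivot.
- swing_arm (a joint): angle (rad) of the swing arm: 0 points along -y of the jig, straight at the fence; grows anticlockwise from above, up to 2.0. Starts open at 1.1 to 1.7; stiff (0.08 N m). Swung towards 0, its nose wedges on the free end of a flush plaque somewhere from 0.15 to 0.45: this must be felt. 10 to 18 N on the knob makes it tight; friction then holds it.
- red_knob (a point): middle of the upright red knob on the arm, 46 mm from the pivot, 57 mm above the bench; the knob is 16 mm in diameter and its top is 72 mm above the bench
- slip_stone: loose grey sharpening stone 40 x 100 x 11 mm on the board beside the peg, bystander; origin under its centre
- masking_tape: loose roll of tape, 96 mm across, 24 mm high, behind the jig, bystander; origin under its centre
- offcut_4: loose brown wooden offcut 32 x 140 x 22 mm right of the jig, bystander; origin under its centre
- fence_mid (a point): middle of the working face of the jig's wooden fence bar, at board height (12 mm above the bench), axes parallel to the jig's. In the jig's frame the bar spans x 15..127, y -29..-3 mm, top at z = 38; the face looks to +y and is the plane y = -3 mm.
- push_corner (a point): the plaque's corner opposite the peg (98, 148 mm in its frame, before the notch was cut), at mid thickness. The free end is the plaque's edge at y = 148 mm, straight from x = 10 to 86; the end that goes to the fence is the edge at y = -2 mm.

How it is judged:
By the outcome, as a careful person would: the job done as asked, in the order asked, and still so for the second after the job is handed in, with the robot touching nothing.
It also fails if it takes over 58 s, if anything falls off the work surface, if the arm or the gripper's body presses on something with over 40 N, if the wrist force passes 120 N, or if a joint passes its speed limit or range.

## Working session

There is one attempt and no reset: what is moved stays moved. The work goes in short steps, Python scripts to look and compute and a tool call to move; the robot and the scene stay as the last step left them, time stands still between calls to the robot, and variables do not carry over. Pictures are saved under pics/ and viewed, and the job is handed in when it is done.

Besides the shell and the picture viewer there is one more tool, called as a command line: name --pt "numbers of a row" for each row, then --argument value for the rest. drive_tool: Moves the arm, as the interface text tells. Its arguments: {"type":"object","properties":{"gripper":{"type":"array","items":{"type":"number"}},"offset":{"type":"array","items":{"type":"array","items":{"type":"number"}}},"turn":{"type":"array","items":{"type":"number"}},"force":{"type":"number"}},"required":["gripper","offset","turn"]}

```bash
mkdir -p pics
cat > h.py <<'E'
import numpy as np, cv2
from scipy.spatial.transform import Rotation as R
from rig import ctrl
def K(n):
    p=ctrl.camera_params(n); f=200/np.tan(np.radians(p["fovy"])/2)
    return np.array([[f,0,p["cx"]],[0,f,p["cy"]],[0,0,1]]),np.array(p["distortion"],float),p
def T_wc(n,s=None):
    p=ctrl.camera_params(n)
    if n!="wrist": return np.linalg.inv(np.array(p["view"]))
    s=s or ctrl.sense(); T=np.eye(4); q=s["ee_rot"]; T[:3,:3]=R.from_quat([q[1],q[2],q[3],q[0]]).as_matrix(); T[:3,3]=s["eef_pos"]
    return T@np.array(p["tool_from_camera"])
def toworld(T,c): return (T@np.append(c,1))[:3]
def onplane(n,T,uv,z):
    k,d,p=K(n); x=cv2.undistortPoints(np.array(uv,float).reshape(-1,1,2),k,d).reshape(-1,2)
    r=np.c_[x,np.ones(len(x))]@T[:3,:3].T; o=T[:3,3]
    return o+r*((z-o[2])/r[:,2])[:,None]
def proj(n,T,P):
    k,d,p=K(n); V=np.linalg.inv(T); return cv2.projectPoints(np.array(P,float).reshape(-1,3),cv2.Rodrigues(V[:3,:3])[0],V[:3,3],k,d)[0].reshape(-1,2)
def save(im,name): cv2.imwrite("pics/"+name,im[:,:,::-1])
E
python3 - <<'E'
from h import *
s=ctrl.sense(); print(s)
for n in ["top","scene","wrist"]:
    T=T_wc(n); im,d=ctrl.capture(n); save(im,n+"0.png"); print(n,T[:3,3].round(),T[:3,2].round(2))
    np.save(n+"_d0.npy",d)
    if n=="wrist": continue
    for q in ["jig","plaque","pivot_plate","red_knob","push_corner","fence_mid","slip_stone","masking_tape","offcut_4"]:
        r=ctrl.pinpoint(n,q)
        print(q,[(round(a["score"],2),toworld(T,a["centre"]).round(1).tolist()) for a in r[:2]])
E
```

```text
{'time_s': 0.0, 'joints': array([ 9.63574947e-01,  3.13489987e-01,  1.49847868e+00,  4.21463636e-06,
        1.33101728e+00, -2.23389441e-01]), 'dq': array([-0.00140908,  0.00108847, -0.00023698,  0.00098495,  0.00069768,
       -0.00047706]), 'tau': array([ 2.01480134e-04, -4.12270725e+01, -2.59739524e+01, -1.57718373e-04,
        4.25507053e-03,  1.94301117e-05]), 'eef_pos': array([196.443933  , 486.56493948, 230.69896909]), 'ee_rot': array([-0.58601354,  0.58636719,  0.39499011, -0.39590966]), 'force': array([-0.06344668, -0.50610439,  0.13018638]), 'wrist_torque': array([-0.01977574,  0.00662837,  0.0051427 ]), 'grip_width': 0.9987139318309081}
top [519. -42. 960.] [ 0.05  0.   -1.  ]
jig [(0.94, [511.8, -80.7, -2.8])]
plaque [(0.7, [513.5, -77.0, 11.4])]
pivot_plate [(0.76, [598.1, 111.9, 10.4])]
red_knob [(0.8, [636.1, 84.3, 56.6])]
push_corner [(0.9, [527.2, 96.1, 23.3])]
fence_mid [(0.6, [577.6, -102.6, 14.7])]
slip_stone [(0.67, [432.7, -80.3, 9.5])]
masking_tape [(0.9, [727.5, 266.7, -2.1]), (0.75, [565.3, -308.6, 1.4])]
offcut_4 [(0.94, [569.4, -309.9, 3.3])]
scene [  84. -887.  707.] [ 0.41  0.72 -0.56]
jig [(0.88, [513.0, -77.9, 4.3])]
plaque [(0.64, [509.2, -78.6, 12.9])]
pivot_plate [(0.57, [601.7, 111.4, 16.1])]
red_knob []
push_corner [(0.86, [529.5, 100.4, 22.2])]
fence_mid [(0.62, [582.0, -95.7, 9.6])]
slip_stone [(0.66, [431.9, -75.2, 12.5])]
masking_tape [(0.61, [513.3, -78.4, 7.9]), (0.53, [736.0, 258.1, -3.4])]
offcut_4 [(0.6, [565.5, -307.8, 3.6])]
wrist [126. 515. 374.] [ 0.28 -0.11 -0.95]
```

View pics/top0.png

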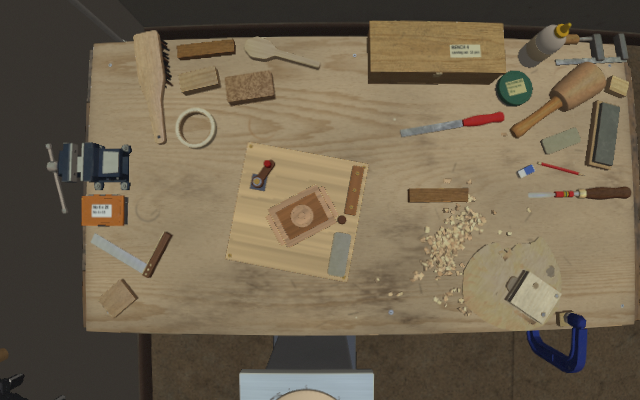

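View pics/scene0.png

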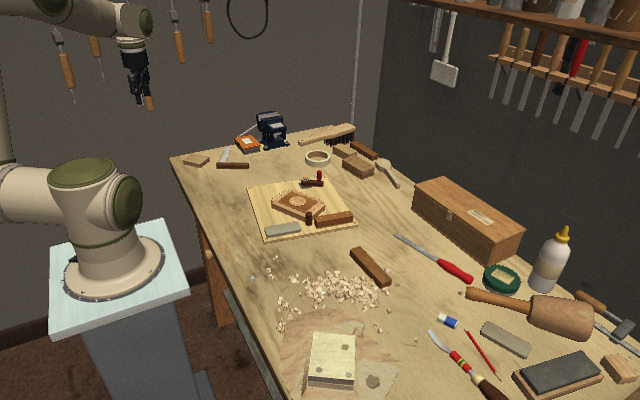

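Run:
```python
from h import *
T=T_wc("top")
im=cv2.imread("pics/top0.png")[:,:,::-1]
# ortho at z=12, 2px/mm : x 400..700, y -180..190 ; image right=-y, up=+x
def ortho(im,z,x0,x1,y0,y1,sc):
    W=int((y1-y0)*sc);H=int((x1-x0)*sc)
    u,v=np.meshgrid(np.arange(W),np.arange(H)); Y=y1-u/sc; X=x1-v/sc
    p=proj("top",T,np.c_[X.ravel(),Y.ravel(),np.full(X.size,z)]).astype(np.float32).reshape(H,W,2)
    return cv2.remap(np.ascontiguousarray(im),p,None,cv2.INTER_CUBIC)
o=ortho(im,12,380,680,-190,210,2)
for y in range(-150,210,50): cv2.putText(o,str(y),(int((210-y)*2),10),0,.35,(0,0,255),1)
for x in range(400,680,50): cv2.putText(o,str(x),(0,int((680-x)*2)),0,.35,(0,0,255),1)
save(o,"ortho0.png")
from h import *
im,d=ctrl.capture("top")
for q in ["jig","plaque","slip_stone","red_knob","pivot_plate"]:
    for a in ctrl.regions_of("top",q)[:1]:
        m=a["mask"].astype(np.uint8); c=max(cv2.findContours(m,0,2)[0],key=cv2.contourArea)
        z={"jig":12,"plaque":32,"slip_stone":23,"red_knob":72,"pivot_plate":14}[q]
        P=onplane("top",T,c.reshape(-1,2),z)[:,:2].astype(np.float32)
        r=cv2.minAreaRect(P); print(q,round(a["score"],2),r, cv2.boxPoints(r).round(1).tolist())
```

```text
jig 0.94 ((530.5802612304688, 20.516891479492188), (290.96453857421875, 284.1640930175781), 78.98153686523438) [[363.29998779296875, -95.0999984741211], [642.2000122070312, -149.39999389648438], [697.7999877929688, 136.1999969482422], [418.8999938964844, 190.5]]
plaque 0.85 ((519.1586303710938, 8.553482055664062), (101.66912841796875, 150.3447265625), 28.363296508789062) [[438.70001220703125, 50.599998474121094], [510.1000061035156, -81.69999694824219], [599.5999755859375, -33.400001525878906], [528.2000122070312, 98.9000015258789]]
slip_stone 0.78 ((430.3260498046875, -75.85420227050781), (41.43701171875, 101.17078399658203), 79.41583251953125) [[376.79998779296875, -86.9000015258789], [476.20001220703125, -105.5], [483.8999938964844, -64.80000305175781], [384.3999938964844, -46.20000076293945]]
red_knob 0.82 ((617.1588134765625, 89.05738067626953), (24.682353973388672, 60.51374816894531), 58.02679443359375) [[585.0, 94.5999984741211], [636.2999877929688, 62.599998474121094], [649.4000244140625, 83.5], [598.0, 115.5]]
pivot_plate 0.65 ((616.4356689453125, 104.19654083251953), (40.70262908935547, 80.67755889892578), 68.28936767578125) [[571.4000244140625, 100.19999694824219], [646.4000244140625, 70.4000015258789], [661.4000244140625, 108.19999694824219], [586.5, 138.0]]
```

View pics/ortho0.png

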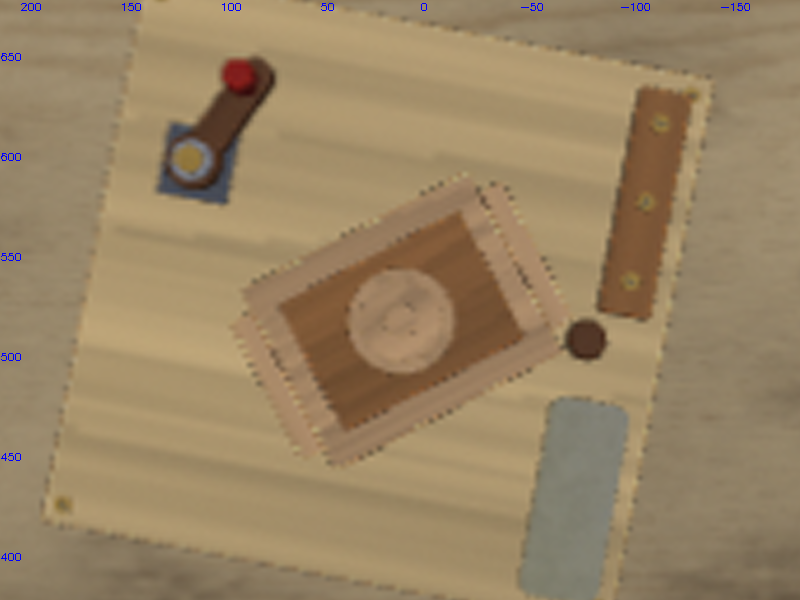

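View pics/wrist0.png

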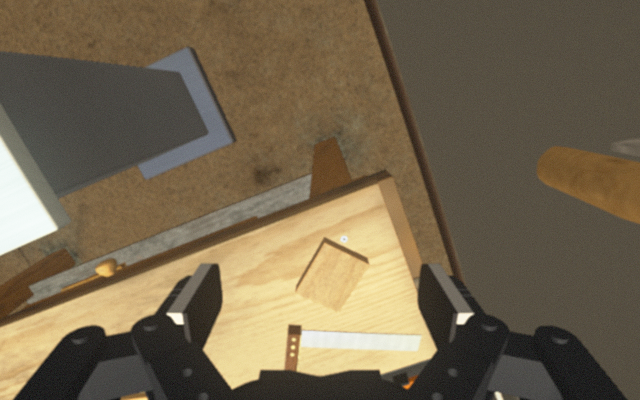

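Run:
```python
from h import *
s=ctrl.sense(); q=s["ee_rot"]; M=R.from_quat([q[1],q[2],q[3],q[0]]).as_matrix(); print(s["time_s"],M.round(3))
d=np.load("top_d0.npy"); T=T_wc("top")
k,dd,p=K("top")
def pt(u,v):
    x=cv2.undistortPoints(np.array([[[u,v]]],float),k,dd)[0,0]; return toworld(T,np.array([x[0],x[1],1])*d[v,u])
for u,v in [(341,220),(268,163),(303,215),(355,190),(258,182),(338,255),(92,165),(105,150)]: print((u,v),pt(u,v).round(1))
# refine peg & knob & screw centroids from colour
im=cv2.imread("pics/top0.png")[:,:,::-1].astype(int)
m=(im[:,:,0]>90)&(im[:,:,1]<50)&(im[:,:,2]<60); m[:150]=0;m[:,:250]=0;m[180:]=0;m[:,290:]=0
v,u=np.nonzero(m); print("knob",len(u),onplane("top",T,[[u.mean(),v.mean()]],72))
g=im.sum(2); w=np.zeros_like(m); w[212:228,334:350]=g[212:228,334:350]<200
v,u=np.nonzero(w); print("peg",len(u),u.mean(),v.mean(),onplane("top",T,[[u.mean(),v.mean()]],50))
```

```text
1.35 [[ 0.374 -0.    -0.927]
 [ 0.927 -0.     0.374]
 [-0.    -1.     0.   ]]
(341, 220) [509.2 -80.3  53.7]
(268, 163) [635.   79.9  72.6]
(303, 215) [520.7   5.   37.2]
(355, 190) [ 576.6 -112.9   42. ]
(258, 182) [595.8 106.6  42.5]
(338, 255) [428.7 -74.3  23.1]
(92, 165) [629.8 461.2 111.6]
(105, 150) [664.3 438.9  99.1]
knob 30 [[634.64822921  82.44273979  72.        ]]
peg 53 341.45283018867923 219.28301886792454 [[510.78287655 -81.48325342  50.        ]]
```

drive_tool --gripper '[1,1,1,1,1,1,1,1,1,1,1,1,1,1,1,1]' --pt "-0.01505 0.0082 -0.02606" --pt "-0.01505 0.0082 -0.02606" --pt "-0.01505 0.0082 -0.02606" --pt "-0.01505 0.0082 -0.02606" --pt "-0.01505 0.0082 -0.02606" --pt "-0.01505 0.0082 -0.02606" --pt "-0.01505 0.0082 -0.02606" --pt "-0.01505 0.0082 -0.02606" --pt "-0.01505 0.0082 -0.02606" --pt "-0.01505 0.0082 -0.02606" --pt "-0.01505 0.0082 -0.02606" --pt "-0.01505 0.0082 -0.02606" --pt "-0.01505 0.0082 -0.02606" --pt "-0.01505 0.0082 -0.02606" --pt "-0.01505 0.0082 -0.02606" --pt "-0.01505 0.0082 -0.02606" --turn '[0,0,0,0,0,0,0,0,0,0,0,0,0,0,0,0]'

```text
time_s: 2.68
eef_pos: [493.9, 106.0, 99.8]
ee_rot: [-0.586, 0.586, 0.395, -0.395]
force: [-0.1, 0.2, 0.8]
grip_width: 0.002
```

drive_tool --gripper '[1,1,1,1,1,1,1,1]' --pt "0 0 0" --pt "0 0 0" --pt "0 0 0" --pt "0 0 0" --pt "0 0 0" --pt "0 0 0" --pt "0 0 0" --pt "0 0 0" --turn '[6.6,6.6,6.6,6.6,6.6,6.6,0,0]'

```text
time_s: 3.35
eef_pos: [493.1, 107.4, 100.1]
ee_rot: [-0.685, 0.685, 0.175, -0.175]
force: [-0.2, 0.7, -1.3]
grip_width: -0.002
```

```bash
cat >> h.py <<'E'
def st():
    s=ctrl.sense(); q=s["ee_rot"]; M=R.from_quat([q[1],q[2],q[3],q[0]]).as_matrix()
    print("t",round(s["time_s"],2),"pos",s["eef_pos"].round(1),"yaw",np.degrees(np.arctan2(M[1,0],M[0,0])).round(2),"F",s["force"].round(2),"tq",s["wrist_torque"].round(3),"w",round(s["grip_width"],3)); return s,M
E
python3 - <<'E'
from h import *
s,M=st(); print(M.round(3))
for n in ["wrist","scene"]:
    im,d=ctrl.capture(n); save(im,n+"1.png"); np.save(n+"_d1.npy",d)
E
```

```text
t 3.35 pos [493.1 107.4 100.1] yaw 28.6 F [-0.21  0.68 -1.3 ] tq [ 0.003 -0.015  0.045] w -0.002
[[ 0.878  0.    -0.479]
 [ 0.479 -0.     0.878]
 [ 0.    -1.    -0.   ]]
```

View pics/wrist1.png

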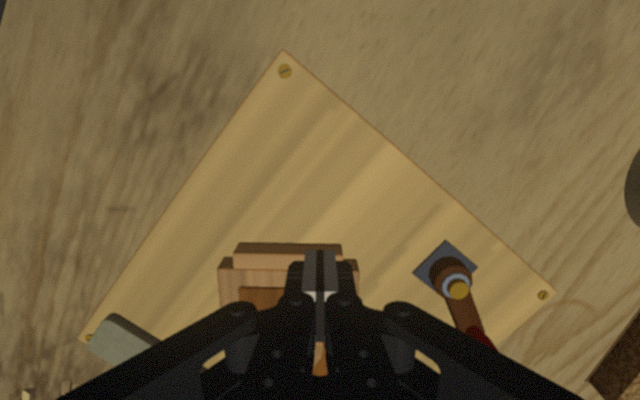

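View pics/scene1.png

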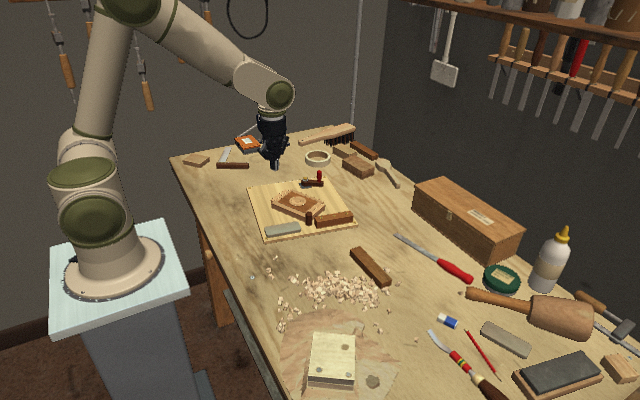

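Run:
```python
from h import *
s,M=st(); T=T_wc("wrist"); print(T[:3,3].round(1),T[:3,2].round(2))
im=cv2.imread("pics/wrist1.png"); cv2.imwrite("pics/w1c.png",cv2.resize(im[220:330,190:390],None,fx=4,fy=4,interpolation=cv2.INTER_CUBIC))
peg=np.array([511,-81.]);th=np.radians(28.4);c,sn=np.cos(th),np.sin(th)
def P(x,y,z): return [peg[0]+c*x-sn*y,peg[1]+sn*x+c*y,z]
print(proj("wrist",T,[P(10,148,12),P(86,148,12),P(10,148,32),P(86,148,32),P(-2,136,32),P(98,136,32)]).round(1).tolist(), proj("wrist",T,[s["eef_pos"]]))
```

```text
t 3.45 pos [493.1 107.4 100.1] yaw 28.59 F [-0.35 -0.4   0.02] tq [ 0.014  0.016 -0.042] w -0.001
[457.8 175.6 243.1] [ 0.15 -0.27 -0.95]
[[230.3, 237.2], [333.6, 237.7], [223.1, 249.2], [334.7, 249.8], [207.5, 264.7], [351.8, 265.5]] [[315.84819062 263.24183269]]
```

View pics/w1c.png

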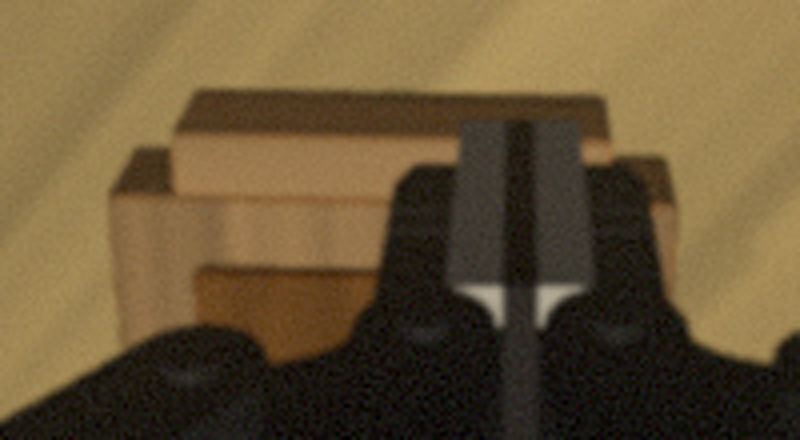

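drive_tool --gripper '[1,1,1,1,1,1,1,1]' --pt "0 0.02 0" --pt "0 0.02 0" --pt "0 0.02 0" --pt "0 0.014 0" --pt "0 0.008 0" --pt "0 0 -0.003" --pt "0 0 -0.003" --pt "0 0 0" --turn '[0,0,0,0,0,0,0,0]'

```text
time_s: 4.12
eef_pos: [496.9, 101.6, 19.0]
ee_rot: [-0.685, 0.686, 0.174, -0.173]
force: [-1.2, -1.5, -0.1]
grip_width: 0.003
```

Run:
```python
from h import *
st(); im,d=ctrl.capture("wrist"); save(im,"w2.png")
```

```text
t 4.12 pos [496.9 101.6  19. ] yaw 28.42 F [-1.18 -1.48 -0.07] tq [ 0.007 -0.019  0.028] w 0.003
```

View pics/w2.png

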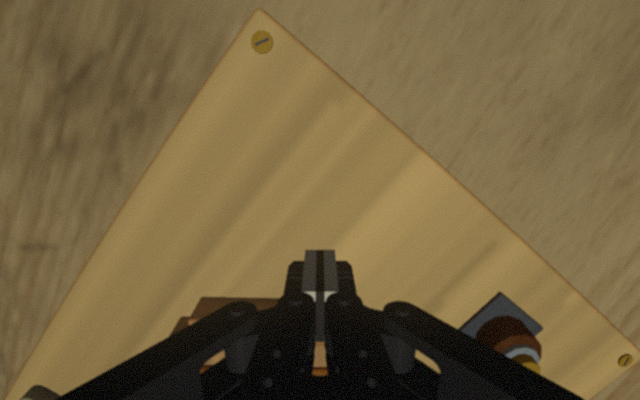

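drive_tool --gripper '[1,1,1,1,1]' --pt "0 0 -0.0015" --pt "0 0 -0.0015" --pt "0 0 -0.0015" --pt "0 0 -0.0015" --pt "0 0 0" --turn '[0,0,0,0,0]'

```text
time_s: 4.58
eef_pos: [499.0, 96.6, 18.2]
ee_rot: [-0.685, 0.686, 0.174, -0.173]
force: [0.1, -1.2, 0.4]
grip_width: -0.0
```

drive_tool --gripper '[1,1,1]' --pt "0 0 -0.0015" --pt "0 0 -0.0015" --pt "0 0 0" --turn '[0,0,0]'

```text
time_s: 4.83
eef_pos: [500.3, 94.0, 18.1]
ee_rot: [-0.685, 0.686, 0.173, -0.173]
force: [-0.2, -1.0, -0.0]
grip_width: -0.001
```

Run:
```python
from h import *
st(); im,d=ctrl.capture("scene"); save(cv2.resize(im[160:260,220:380],None,fx=5,fy=5,interpolation=cv2.INTER_CUBIC),"s3.png")
```

```text
t 4.83 pos [500.3  94.   18.1] yaw 28.4 F [-0.24 -0.95 -0.02] tq [ 0.046  0.086 -0.005] w -0.001
```

View pics/s3.png

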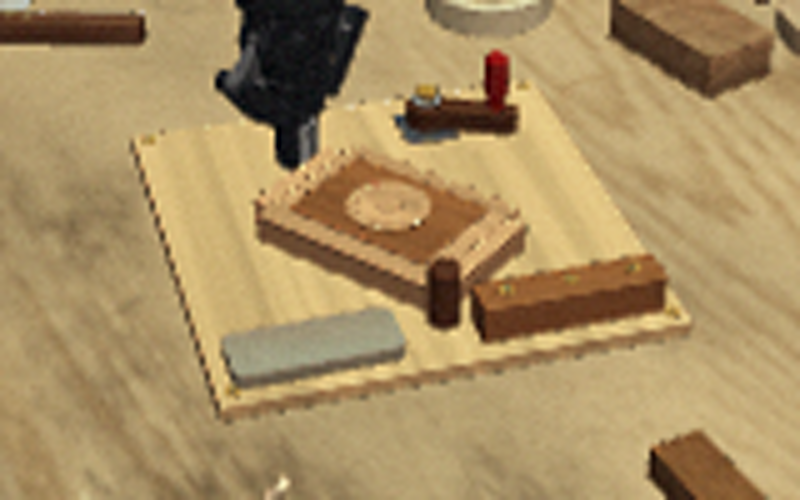

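drive_tool --gripper '[1,1,1]' --pt "0 0 -0.001" --pt "0 0 -0.001" --pt "0 0 0" --turn '[0,0,0]'

```text
time_s: 5.13
eef_pos: [501.2, 92.4, 18.1]
ee_rot: [0.686, -0.685, -0.173, 0.174]
force: [0.5, -0.8, -0.2]
grip_width: 0.002
```

drive_tool --gripper '[1,1,1]' --pt "0 0 -0.001" --pt "0 0 -0.001" --pt "0 0 0" --turn '[0,0,0]'

```text
time_s: 5.38
eef_pos: [502.1, 90.6, 18.1]
ee_rot: [0.686, -0.685, -0.173, 0.173]
force: [-1.0, 0.7, -0.5]
grip_width: 0.0
```

drive_tool --gripper '[1,1,1]' --pt "0 0 -0.001" --pt "0 0 -0.001" --pt "0 0 0" --turn '[0,0,0]'

```text
time_s: 5.63
eef_pos: [502.8, 89.8, 18.1]
ee_rot: [0.686, -0.685, -0.173, 0.173]
force: [-0.0, 8.1, 0.6]
grip_width: -0.002
```

Run:
```python
from h import *
st(); im,d=ctrl.capture("scene"); save(cv2.resize(im[160:260,220:380],None,fx=5,fy=5,interpolation=cv2.INTER_CUBIC),"s4.png")
st()
im,d=ctrl.capture("wrist"); save(im,"w4.png")
```

```text
t 5.63 pos [502.8  89.8  18.1] yaw 28.38 F [-0.03  8.11  0.59] tq [ 1.394  0.137 -0.01 ] w -0.002
t 5.68 pos [502.8  89.8  18.1] yaw 28.39 F [-1.03  8.32  1.35] tq [ 1.297  0.059 -0.003] w 0.001
```

View pics/s4.png

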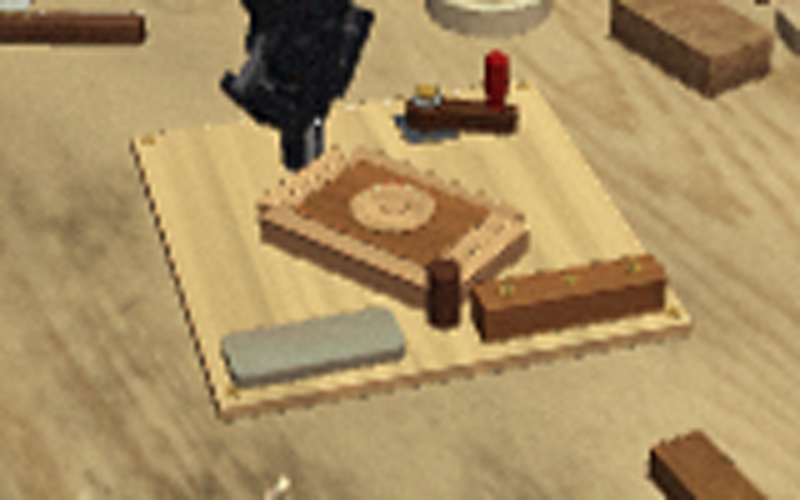

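View pics/w4.png

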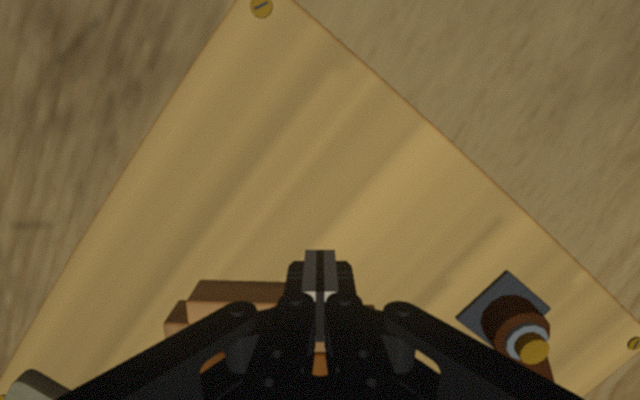

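drive_tool --gripper '[1,1,1,1,1,1,1,1,1,1]' --pt "0.00196 0 -0.00097" --pt "0.00196 0 -0.00097" --pt "0.00196 0 -0.00097" --pt "0.00196 0 -0.00097" --pt "0.00196 0 -0.00097" --pt "0.00196 0 -0.00097" --pt "0.00196 0 -0.00097" --pt "0.00196 0 -0.00097" --pt "0.00196 0 -0.00097" --pt "0.00196 0 -0.00097" --turn '[0.75,0.75,0.75,0.75,0.75,0.75,0.75,0.75,0.75,0.75]'

```text
time_s: 6.57
eef_pos: [524.7, 89.3, 18.1]
ee_rot: [0.696, -0.695, -0.128, 0.128]
force: [-1.3, 7.2, 0.9]
grip_width: 0.001
```

```bash
cat > look.py <<'E'
from h import *
import sys
n=sys.argv[1]
s,M=st(); im,d=ctrl.capture("scene"); save(cv2.resize(im[160:260,220:380],None,fx=5,fy=5,interpolation=cv2.INTER_CUBIC),"s%s.png"%n)
im,d=ctrl.capture("top"); save(cv2.resize(im[130:300,210:390],None,fx=4,fy=4,interpolation=cv2.INTER_CUBIC)[:600],"t%s.png"%n)
T=T_wc("top"); p=np.array(s["eef_pos"])[:2]-[511,-81]; x,z=M[:2,0],M[:2,2]; print("tool rel peg in tool axes",(p@x).round(1),(p@z).round(1))
for a in ctrl.regions_of("top","plaque")[:1]:
    m=a["mask"].astype(np.uint8); c=max(cv2.findContours(m,0,2)[0],key=cv2.contourArea)
    P=onplane("top",T,c.reshape(-1,2),32)[:,:2].astype(np.float32); r=cv2.minAreaRect(P); print(a["score"],r)
E
python3 look.py 5
```

```text
t 6.57 pos [524.7  89.3  18.1] yaw 20.86 F [-1.26  7.24  0.93] tq [1.233 0.217 0.022] w 0.001
tool rel peg in tool axes 73.5 154.3
0.61 ((532.757568359375, -1.159332275390625), (100.44005584716797, 140.61329650878906), 19.415328979492188)
```

View pics/t5.png

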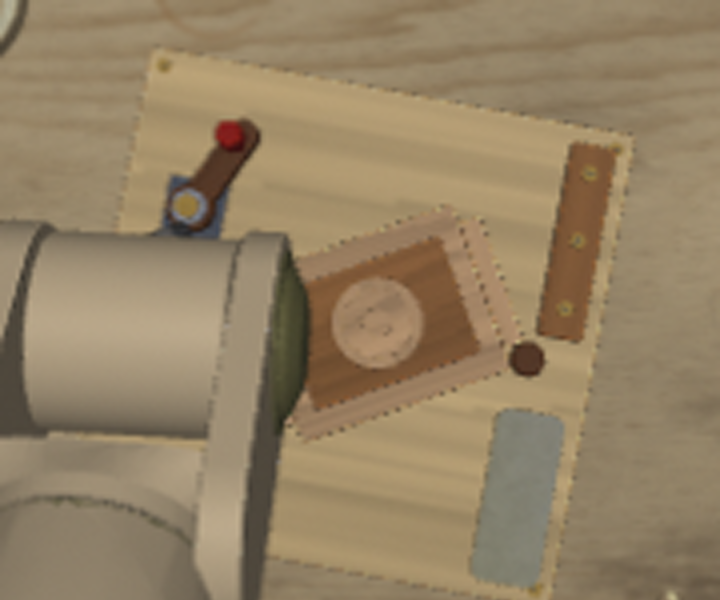

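View pics/s5.png

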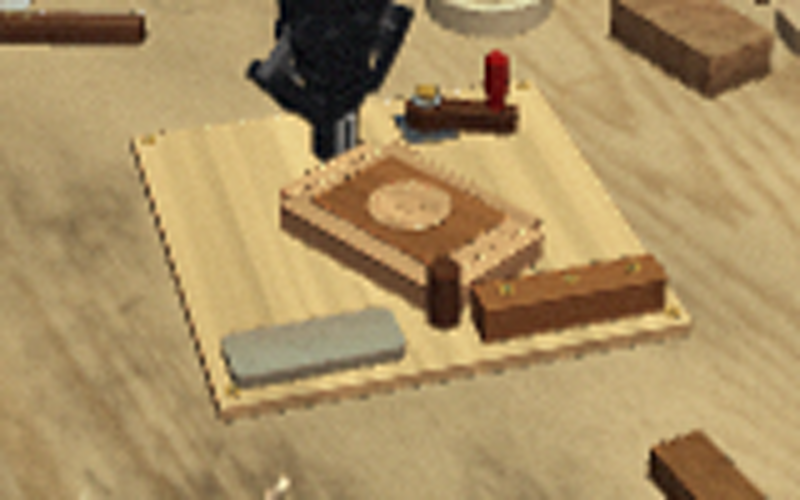

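drive_tool --gripper '[1,1,1,1,1,1,1,1,1,1,1,1,1,1,1,1]' --pt "0.00196 0 -0.00097" --pt "0.00196 0 -0.00097" --pt "0.00196 0 -0.00097" --pt "0.00196 0 -0.00097" --pt "0.00196 0 -0.00097" --pt "0.00196 0 -0.00097" --pt "0.00196 0 -0.00097" --pt "0.00196 0 -0.00097" --pt "0.00196 0 -0.00097" --pt "0.00196 0 -0.00097" --pt "0.00196 0 -0.00097" --pt "0.00196 0 -0.00097" --pt "0.00196 0 -0.00097" --pt "0.00196 0 -0.00097" --pt "0.00196 0 -0.00097" --pt "0.00196 0 -0.00097" --turn '[0.75,0.75,0.75,0.75,0.75,0.75,0.75,0.75,0.75,0.75,0.75,0.75,0.75,0.75,0.75,0.75]'

```text
time_s: 8.05
eef_pos: [559.7, 83.1, 18.2]
ee_rot: [0.706, -0.704, -0.055, 0.054]
force: [3.3, 10.8, -0.9]
grip_width: 0.001
```

```bash
python3 look.py 6
```

```text
t 8.05 pos [559.7  83.1  18.2] yaw 8.86 F [ 3.26 10.81 -0.92] tq [ 1.758 -0.381  0.012] w 0.001
tool rel peg in tool axes 73.4 154.7
0.58 ((549.3977661132812, -9.737190246582031), (99.81803894042969, 135.8871612548828), 8.20068073272705)
```

View pics/t6.png

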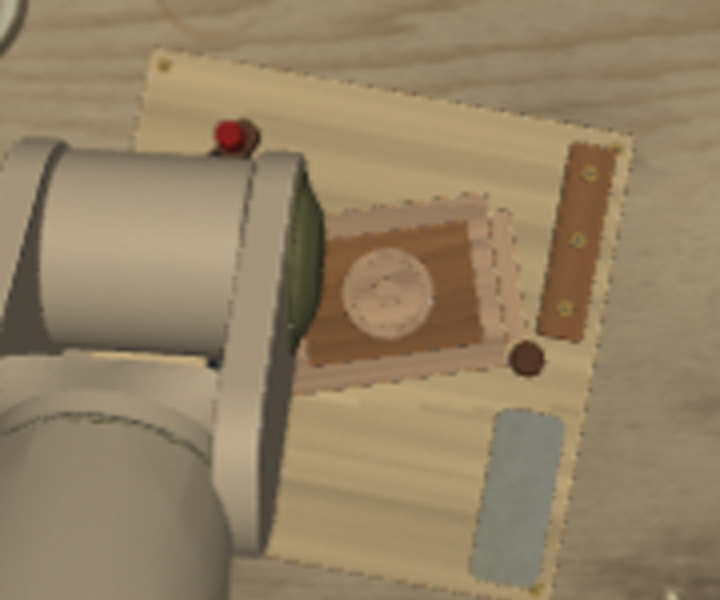

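View pics/s6.png

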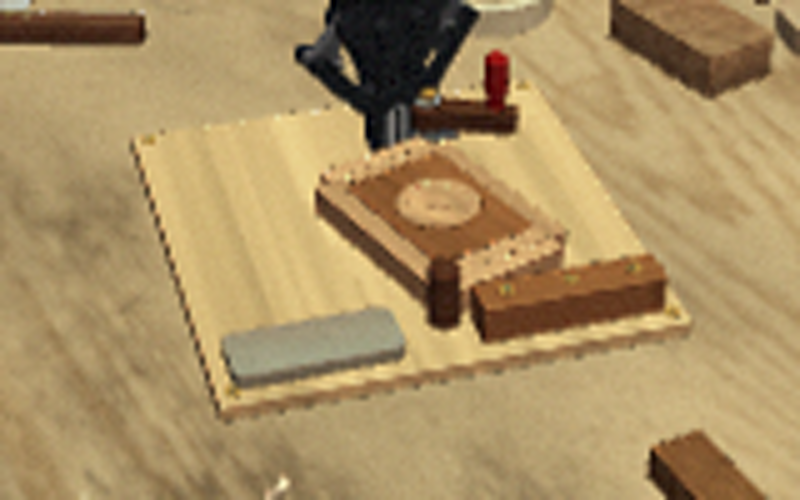

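drive_tool --gripper '[1,1,1,1,1,1,1]' --pt "0 0 0.002" --pt "0 0 0.002" --pt "-0.004 -0.002 0" --pt "-0.004 -0.002 0" --pt "0 0 0" --pt "0 0 0" --pt "0 0 0" --turn '[0,0,0,0,6,6,0]'

```text
time_s: 8.78
eef_pos: [550.4, 84.2, 22.4]
ee_rot: [-0.707, 0.707, -0.02, 0.02]
force: [-0.5, 0.1, 0.2]
grip_width: 0.003
```

drive_tool --gripper '[1,1,1]' --pt "0.0002 0 -0.001" --pt "0.0001 0 -0.0005" --pt "0 0 0" --turn '[0,0,0]'

```text
time_s: 9.03
eef_pos: [550.8, 82.9, 22.2]
ee_rot: [0.707, -0.707, 0.018, -0.018]
force: [-0.9, 1.5, 0.6]
grip_width: -0.003
```

drive_tool --gripper '[1,1]' --pt "0.0002 0 -0.001" --pt "0 0 0" --turn '[0,0]'

```text
time_s: 9.2
eef_pos: [551.2, 82.5, 22.2]
ee_rot: [0.707, -0.706, 0.019, -0.019]
force: [0.6, 5.5, 0.4]
grip_width: 0.0
```

```bash
python3 look.py 7
```

```text
t 9.2 pos [551.2  82.5  22.2] yaw -3.04 F [0.61 5.53 0.44] tq [ 0.882 -0.035  0.041] w 0.0
tool rel peg in tool axes 31.4 165.4
0.82 ((549.7831420898438, -12.763069152832031), (103.0328598022461, 134.4745635986328), 6.409517288208008)
```

View pics/s7.png

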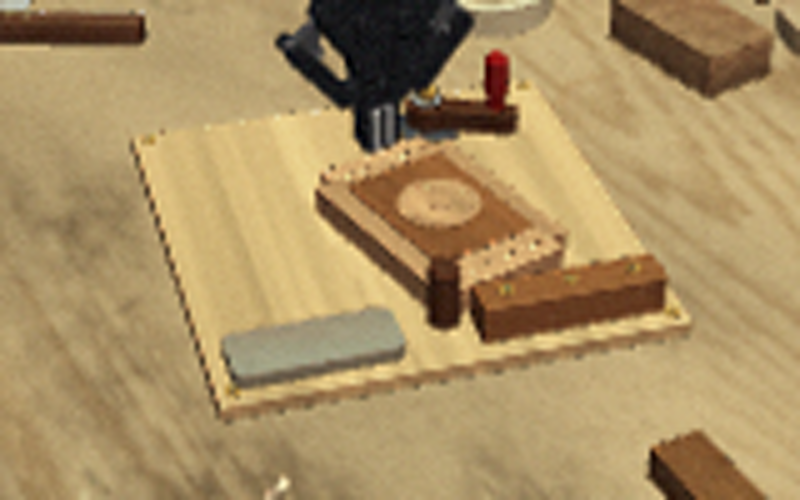

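drive_tool --gripper '[1,1,1,1,1,1,1,1]' --pt "0.0021 0 -0.00043" --pt "0.0021 0 -0.00043" --pt "0.0021 0 -0.00043" --pt "0.0021 0 -0.00043" --pt "0.0021 0 -0.00043" --pt "0.0021 0 -0.00043" --pt "0.0021 0 -0.00043" --pt "0.0021 0 -0.00043" --turn '[0.75,0.75,0.75,0.75,0.75,0.75,0.75,0.75]'

```text
time_s: 10.02
eef_pos: [567.7, 77.6, 22.2]
ee_rot: [0.705, -0.704, 0.056, -0.056]
force: [1.2, 7.8, 0.7]
grip_width: -0.002
```

drive_tool --gripper '[1,1,1,1,1,1,1,1]' --pt "0.0021 0 -0.00043" --pt "0.0021 0 -0.00043" --pt "0.0021 0 -0.00043" --pt "0.0021 0 -0.00043" --pt "0.0021 0 -0.00043" --pt "0.0021 0 -0.00043" --pt "0.0021 0 -0.00043" --pt "0.0021 0 -0.00043" --turn '[0.75,0.75,0.75,0.75,0.75,0.75,0.75,0.75]'

```text
time_s: 10.68
eef_pos: [583.8, 71.1, 22.3]
ee_rot: [0.702, -0.7, 0.092, -0.093]
force: [3.0, 8.6, 0.2]
grip_width: 0.001
```

```bash
python3 look.py 8
```

```text
t 10.68 pos [583.8  71.1  22.3] yaw -15.07 F [3.03 8.55 0.16] tq [ 1.347 -0.524  0.073] w 0.001
tool rel peg in tool axes 30.8 165.8
0.59 ((562.2743530273438, -26.097442626953125), (121.65408325195312, 100.08152770996094), 85.7604751586914)
```

View pics/s8.png

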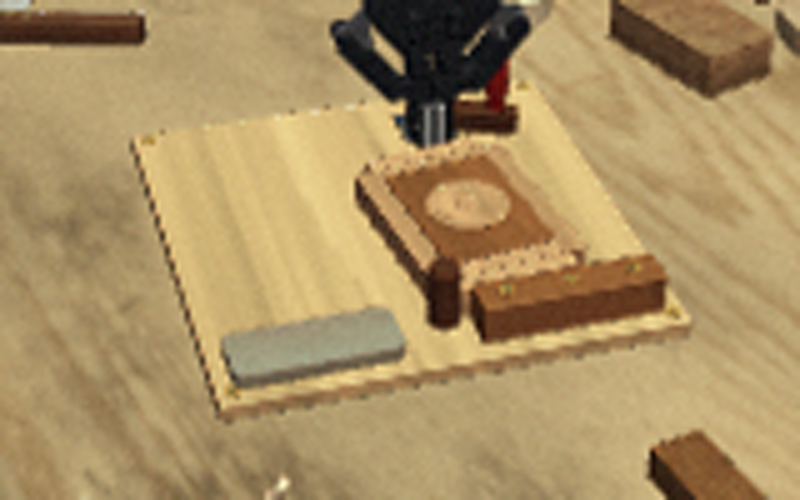

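View pics/t8.png

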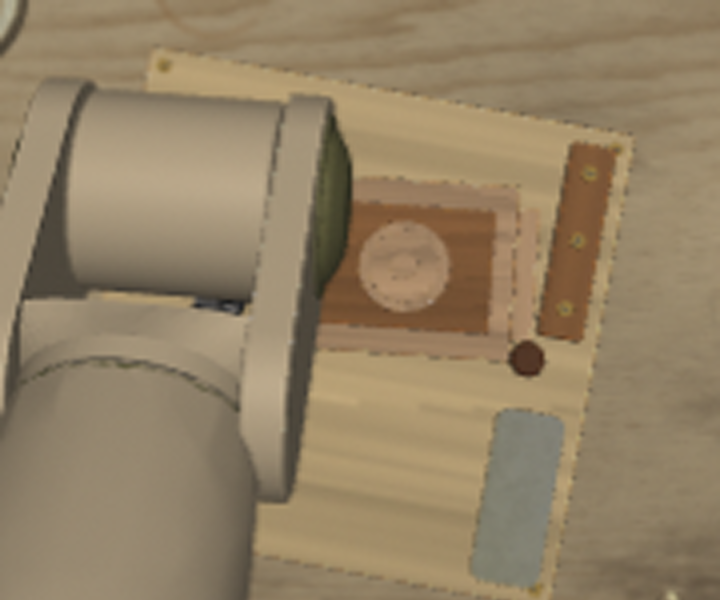

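drive_tool --gripper '[1,1,1,1,1,1]' --pt "0.0021 0 -0.00043" --pt "0.0021 0 -0.00043" --pt "0.0021 0 -0.00043" --pt "0.0021 0 -0.00043" --pt "0.0021 0 -0.00043" --pt "0.0021 0 -0.00043" --turn '[0.75,0.75,0.75,0.75,0.75,0.75]'

```text
time_s: 11.33
eef_pos: [595.5, 65.2, 22.4]
ee_rot: [0.698, -0.696, 0.119, -0.121]
force: [4.7, 9.1, -0.7]
grip_width: 0.003
```

drive_tool --gripper '[1,1,1,1]' --pt "0.0009 0 -0.0002" --pt "0.0009 0 -0.0002" --pt "0.0009 0 -0.0002" --pt "0 0 0" --turn '[0.32,0.32,0.32,0]'

```text
time_s: 11.67
eef_pos: [598.0, 63.7, 22.5]
ee_rot: [0.697, -0.695, 0.125, -0.127]
force: [5.3, 8.4, -0.8]
grip_width: -0.004
```

```bash
python3 look.py 9
```

```text
t 11.67 pos [598.   63.7  22.5] yaw -20.51 F [ 5.27  8.42 -0.79] tq [ 1.563 -0.961  0.131] w -0.004
tool rel peg in tool axes 30.8 166.0
0.56 ((568.1548461914062, -35.869529724121094), (117.03755950927734, 103.38961791992188), 79.46507263183594)
```

View pics/s9.png

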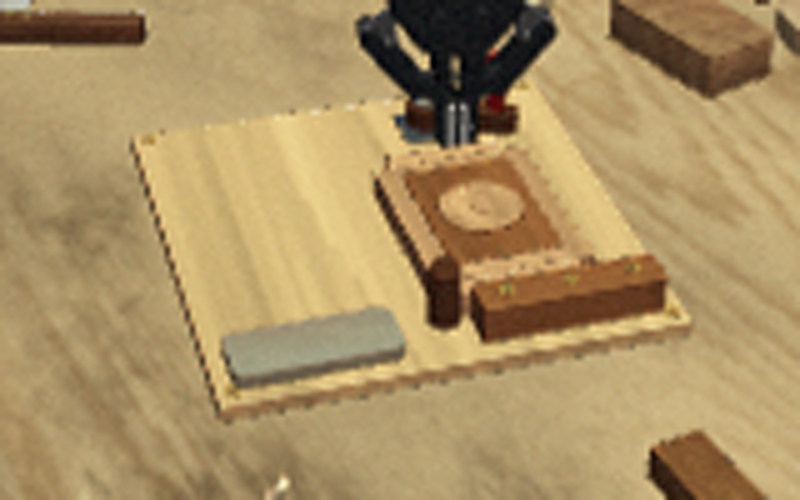

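View pics/t9.png

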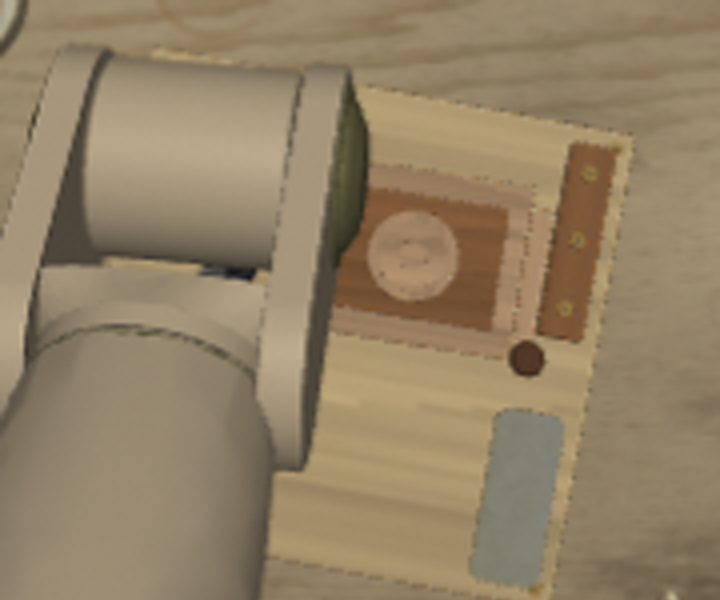

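drive_tool --gripper '[1,1,1,1]' --pt "0.0009 0 -0.0002" --pt "0.0009 0 -0.0002" --pt "0.0009 0 -0.0002" --pt "0 0 0" --turn '[0.32,0.32,0.32,0]'

```text
time_s: 12.15
eef_pos: [600.4, 62.2, 22.5]
ee_rot: [0.696, -0.694, 0.131, -0.133]
force: [6.2, 9.6, -1.4]
grip_width: -0.005
```

drive_tool --gripper '[1,1,1]' --pt "0.0009 0 -0.0002" --pt "0.0009 0 -0.0002" --pt "0 0 0" --turn '[0.32,0.32,0]'

```text
time_s: 12.4
eef_pos: [602.0, 61.3, 22.6]
ee_rot: [0.695, -0.693, 0.134, -0.137]
force: [6.0, 10.0, -0.5]
grip_width: 0.001
```

```bash
python3 look.py 10
```

```text
t 12.4 pos [602.   61.3  22.6] yaw -22.11 F [ 5.97  9.98 -0.54] tq [ 1.661 -1.007  0.097] w 0.001
tool rel peg in tool axes 30.8 166.1
0.89 ((566.8343505859375, -36.373260498046875), (114.05305480957031, 100.88107299804688), 78.38220977783203)
```

View pics/t10.png

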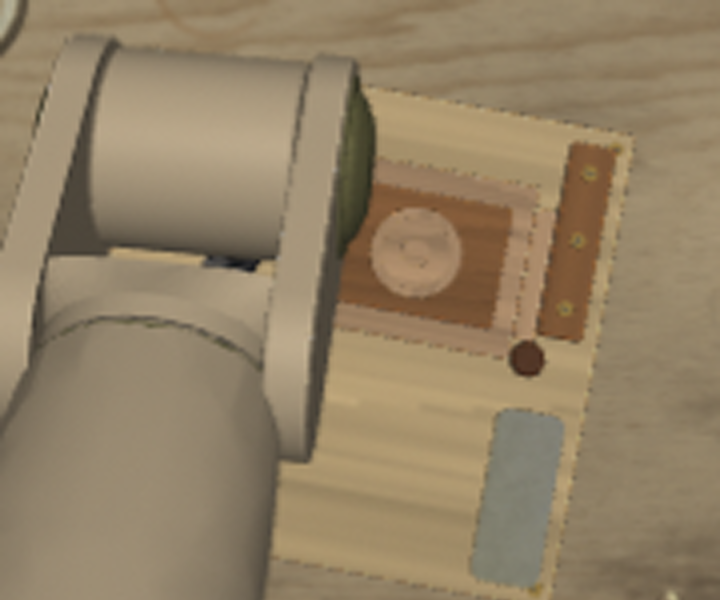

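View pics/s10.png

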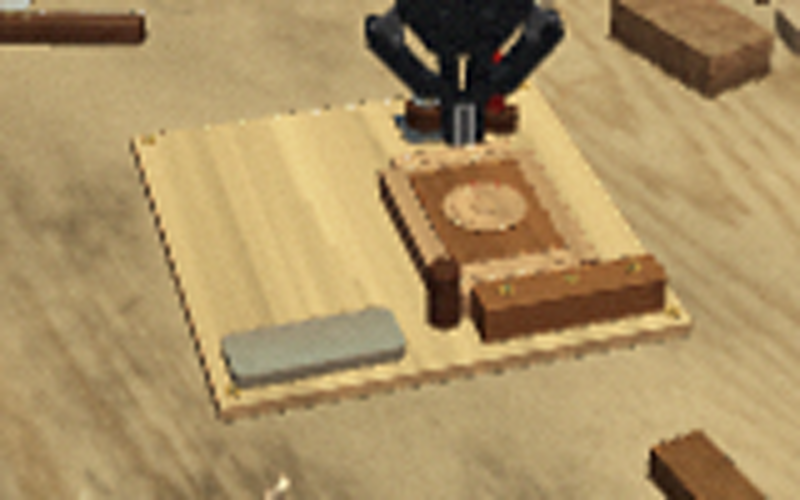

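drive_tool --gripper '[1,1,1]' --pt "0.0009 0 -0.0002" --pt "0.0009 0 -0.0002" --pt "0 0 0" --turn '[0.32,0.32,0]'

```text
time_s: 12.8
eef_pos: [603.2, 60.6, 22.4]
ee_rot: [0.694, -0.692, 0.139, -0.14]
force: [6.1, 11.5, -0.6]
grip_width: -0.003
```

drive_tool --gripper '[1,1]' --pt "0.0009 0 -0.0002" --pt "0 0 0" --turn '[0.32,0]'

```text
time_s: 12.97
eef_pos: [603.5, 60.4, 22.3]
ee_rot: [0.694, -0.692, 0.141, -0.142]
force: [3.5, 13.4, -0.0]
grip_width: 0.004
```

drive_tool --gripper '[1,1]' --pt "0.0009 0 -0.0002" --pt "0 0 0" --turn '[0.32,0]'

```text
time_s: 13.13
eef_pos: [603.8, 60.3, 22.3]
ee_rot: [0.694, -0.691, 0.143, -0.143]
force: [1.4, 14.9, 2.0]
grip_width: -0.0
```

drive_tool --gripper '[1,1,1,1,1,1,1,1,1]' --pt "-0.001 0 0.0025" --pt "-0.002 0 0.0025" --pt "0 0 0" --pt "0 -0.01 0" --pt "0 -0.02 0" --pt "0 -0.025 0" --pt "0 -0.025 0" --pt "0 -0.02 0" --pt "0 0 0" --turn '[0,0,0,0,0,0,0,0,0]'

```text
time_s: 13.88
eef_pos: [604.8, 63.0, 127.4]
ee_rot: [0.693, -0.692, 0.141, -0.146]
force: [0.8, -1.3, 1.2]
grip_width: 0.001
```

```bash
python3 look.py 11
python3 - <<'E'
from h import *
im,d=ctrl.capture("wrist"); save(im,"w11.png"); np.save("w11d.npy",d); s,M=st(); np.save("w11T.npy",T_wc("wrist"))
E
```

```text
t 13.88 pos [604.8  63.  127.4] yaw -23.43 F [ 0.81 -1.35  1.22] tq [-0.02  -0.024 -0.091] w 0.001
tool rel peg in tool axes 28.8 169.4
0.89 ((570.4943237304688, -28.784988403320312), (130.3350067138672, 99.9516372680664), 78.76687622070312)
t 14.08 pos [602.3  63.3 121.3] yaw -23.44 F [ 0.4   0.55 -0.23] tq [-0.026  0.011  0.031] w 0.001
```

View pics/s11.png

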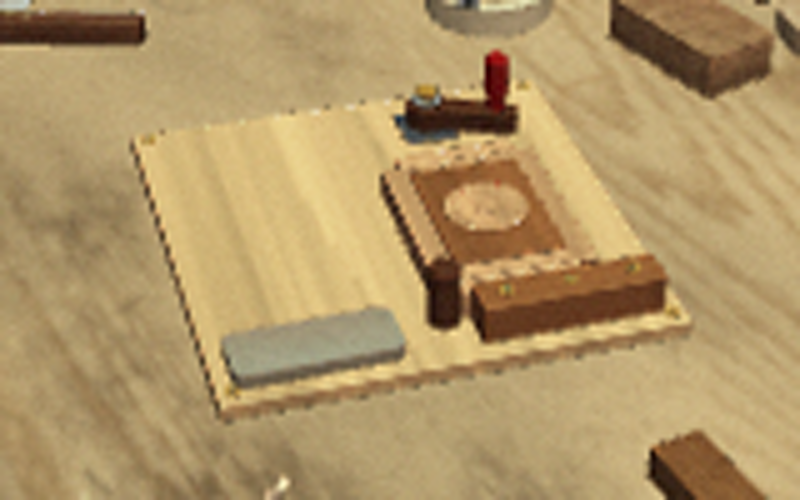

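View pics/w11.png

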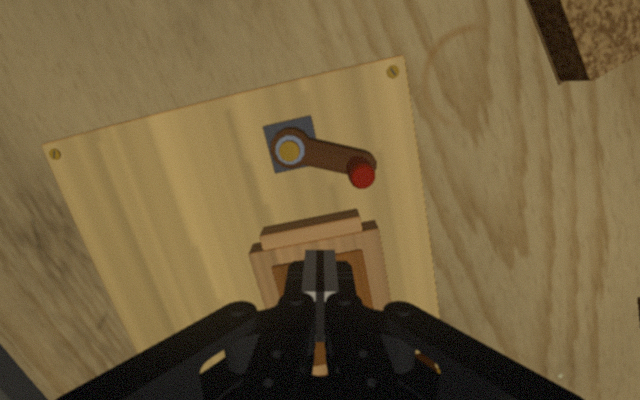

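View pics/t11.png

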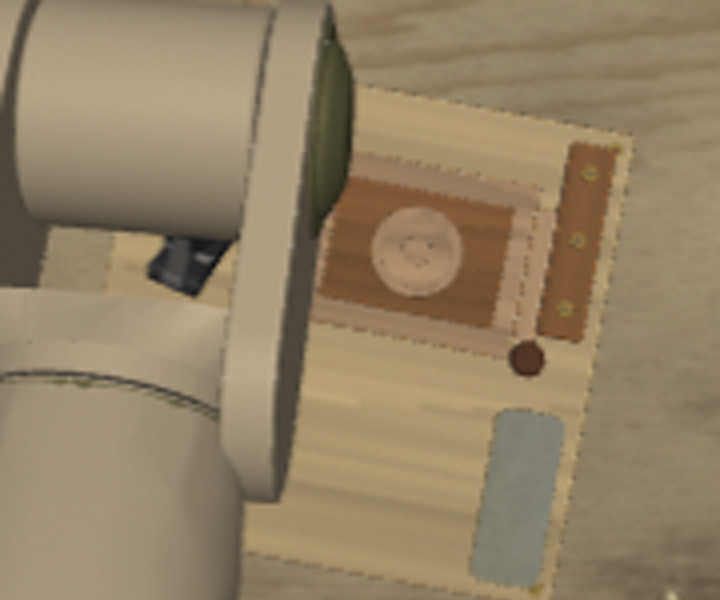

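Run:
```python
from h import *
im=cv2.imread("pics/w11.png"); cv2.imwrite("pics/w11c.png",cv2.resize(im[100:290,235:435],None,fx=3.5,fy=3,interpolation=cv2.INTER_CUBIC) if 0 else cv2.resize(im[130:280,235:435],None,fx=4,fy=4,interpolation=cv2.INTER_CUBIC))
```

```text
(no output)
```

View pics/w11c.png

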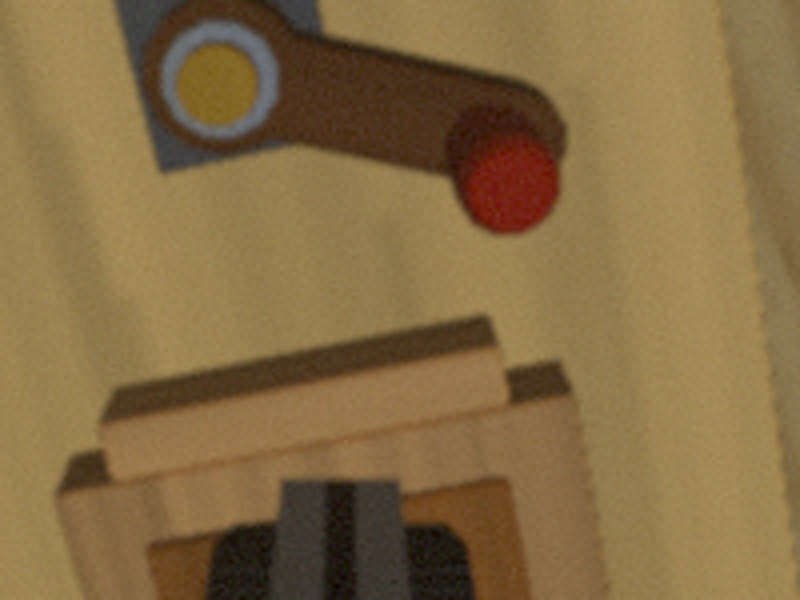

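Run:
```python
from h import *
T=np.load("w11T.npy")
def c(u,v): return [235+u/4,130+v/4]
e=onplane("wrist",T,[c(117,388),c(487,317)],12); t=onplane("wrist",T,[c(102,422),c(498,347)],32); b=onplane("wrist",T,[[45,143],[403,57]],12)
for x in (e,t,b): d=x[1]-x[0]; print(x.round(1).tolist(),np.degrees(np.arctan2(d[1],d[0])).round(2),np.linalg.norm(d).round(1))
k=onplane("wrist",T,[c(512,187)],72); p=onplane("wrist",T,[c(218,83)],42); print("knob",k,"piv",p)
pl=onplane("wrist",T,[c(163,172),c(323,35)],14);print(pl)
a=np.radians(-11); J=np.array([[np.cos(a),np.sin(a)],[-np.sin(a),np.cos(a)]])
for x in (e,t,b,k,p): print(((x[:,:2]-[511,-81])@J.T).round(1).tolist())
# better edge fit by canny of board far edge
im=cv2.imread("pics/w11.png",0)
# tips calibration
s,M=st(); print(proj("wrist",T,[s["eef_pos"]]))
```

```text
[[554.5, 57.3, 12.0], [627.3, 42.1, 12.0]] -11.82 74.4
[[555.4, 58.5, 32.0], [627.7, 43.3, 32.0]] -11.87 73.9
[[429.5, 185.7, 12.0], [697.6, 132.6, 12.0]] -11.2 273.3
knob [[639.96205609  81.11368277  72.        ]] piv [[602.97178297 108.00989791  42.        ]]
[[582.33226841  93.58794477  14.        ]
 [619.97695926 105.03370445  14.        ]]
[[16.3, 144.1], [90.7, 143.0]]
[[17.0, 145.4], [90.9, 144.3]]
[[-130.9, 246.3], [142.4, 245.3]]
[[95.7, 183.7]]
[[54.2, 203.1]]
t 14.08 pos [602.3  63.3 121.3] yaw -23.44 F [ 0.4   0.55 -0.23] tq [-0.026  0.011  0.031] w 0.001
[[314.31786519 267.12306432]]
```

Run:
```python
from h import *
s,M=st(); print(s["joints"].round(3), M.round(3))
a=np.radians(-11.1); x=np.array([np.cos(a),np.sin(a)]); y=np.array([-np.sin(a),np.cos(a)])
piv=np.array([598.3,112.]); kn=np.array([635,84.])
r=kn-piv; print(np.linalg.norm(r), np.arctan2(r@x,-(r@y)))
```

```text
t 14.08 pos [602.3  63.3 121.3] yaw -23.44 F [ 0.4   0.55 -0.23] tq [-0.026  0.011  0.031] w 0.001
[-0.088  0.588  1.381 -0.     1.175  0.321] [[ 0.917 -0.002  0.398]
 [-0.398 -0.     0.917]
 [-0.001 -1.    -0.001]]
46.161564098284224 1.1127947152289097
```

drive_tool --gripper '[1,1,1,1,1,1,1,1,1,1,1]' --pt "0 0 0" --pt "0 0 0" --pt "0.0034 0 0.0161" --pt "0.0034 0 0.0161" --pt "0.0034 0 0.0161" --pt "0.0034 0 0.0161" --pt "0 0.02 0" --pt "0 0.02 0" --pt "0 0.02 0" --pt "0 0.013 0" --pt "0 0 0" --turn '[6.95,6.95,0,0,0,0,0,0,0,0,0]'

```text
time_s: 15.0
eef_pos: [650.8, 106.3, 45.2]
ee_rot: [-0.669, 0.671, -0.229, 0.224]
force: [-0.1, -0.2, -0.1]
grip_width: 0.003
```

Run:
```python
from h import *
s,M=st(); im,d=ctrl.capture("wrist"); save(im,"w12.png"); 
im,d=ctrl.capture("scene"); save(cv2.resize(im[160:260,220:380],None,fx=5,fy=5,interpolation=cv2.INTER_CUBIC),"s12.png")
s,M=st()
```

```text
t 15.0 pos [650.8 106.3  45.2] yaw -37.34 F [-0.09 -0.24 -0.13] tq [-0.048  0.014  0.034] w 0.003
t 15.1 pos [652.7 106.4  49.1] yaw -37.33 F [ 0.53 -1.63  0.54] tq [ 0.019  0.051 -0.052] w 0.0
```

View pics/w12.png

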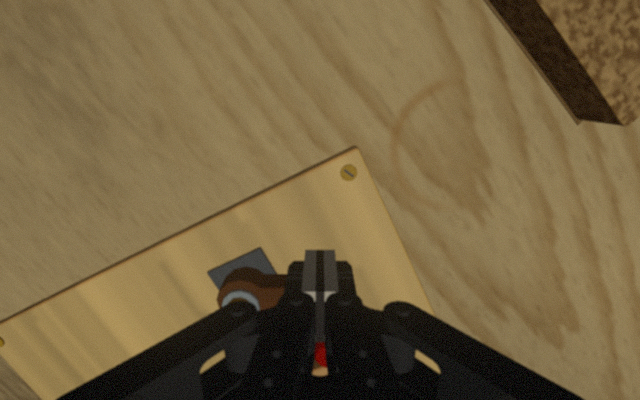

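View pics/s12.png

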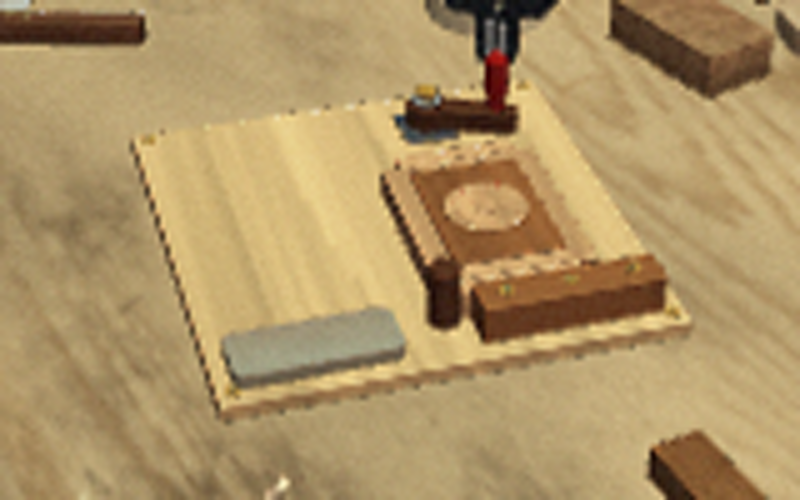

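drive_tool --gripper '[1,1,1,1,1,1]' --pt "0 0 -0.003" --pt "0 0 -0.003" --pt "0 0 -0.003" --pt "0 0 -0.002" --pt "0 0 -0.001" --pt "0 0 0" --turn '[0,0,0,0,0,0]'

```text
time_s: 15.6
eef_pos: [645.7, 96.8, 49.7]
ee_rot: [0.67, -0.67, 0.226, -0.227]
force: [1.6, 0.4, 0.2]
grip_width: -0.002
```

drive_tool --gripper '[1,1,1]' --pt "0 0 -0.001" --pt "0 0 -0.001" --pt "0 0 0" --turn '[0,0,0]'

```text
time_s: 15.85
eef_pos: [644.2, 95.3, 49.2]
ee_rot: [0.67, -0.67, 0.226, -0.226]
force: [1.8, 0.6, 1.4]
grip_width: -0.002
```

```bash
cat > kn.py <<'E'
from h import *
s,M=st(); p=np.array(s["eef_pos"])[:2]-[598.3,112]; print("tool rel pivot x,z",(p@M[:2,0]).round(1),(p@M[:2,2]).round(1),"F tool",(s["force"]@M).round(2),"phi if in contact",np.radians(np.degrees(np.arctan2(M[1,0],M[0,0]))+90+11.1).round(3))
E
python3 kn.py
```

```text
t 15.85 pos [644.2  95.3  49.2] yaw -37.33 F [1.78 0.62 1.37] tq [ 0.084 -0.302 -0.023] w -0.002
tool rel pivot x,z 46.6 14.6 F tool [ 1.04 -1.37  1.57] phi if in contact 1.113
```

drive_tool --gripper '[1,1,1,1,1,1,1,1,1,1]' --pt "0.00038 0 -0.00122" --pt "0.00038 0 -0.00122" --pt "0.00038 0 -0.00122" --pt "0.00038 0 -0.00122" --pt "0.00038 0 -0.00122" --pt "0.00038 0 -0.00122" --pt "0.00038 0 -0.00122" --pt "0.00038 0 -0.00122" --pt "0.00038 0 -0.00122" --pt "0.00038 0 -0.00122" --turn '[1.5,1.5,1.5,1.5,1.5,1.5,1.5,1.5,1.5,1.5]'

```text
time_s: 16.68
eef_pos: [638.4, 83.8, 49.1]
ee_rot: [-0.634, 0.634, -0.313, 0.313]
force: [3.5, 0.8, 0.7]
grip_width: -0.001
```

```bash
python3 kn.py; python3 look.py 13
```

```text
t 16.68 pos [638.4  83.8  49.1] yaw -52.48 F [3.48 0.77 0.73] tq [-0.011 -0.377  0.029] w -0.001
tool rel pivot x,z 46.8 14.7 F tool [ 1.51 -0.73  3.23] phi if in contact 0.849
t 16.68 pos [638.4  83.8  49.1] yaw -52.48 F [3.48 0.77 0.73] tq [-0.011 -0.377  0.029] w -0.001
tool rel peg in tool axes -53.1 201.4
0.96 ((571.2117309570312, -19.741310119628906), (153.06370544433594, 103.16551971435547), 79.07581329345703)
```

View pics/s13.png

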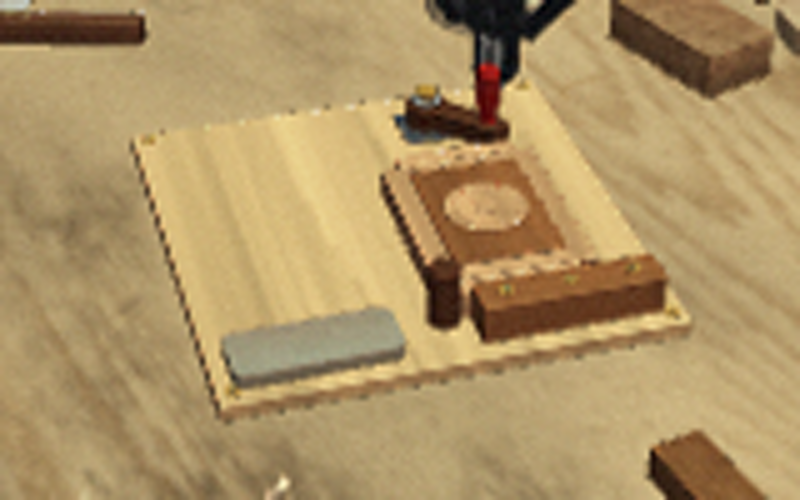

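drive_tool --gripper '[1,1,1,1,1,1,1,1,1,1,1,1]' --pt "0.00038 0 -0.00122" --pt "0.00038 0 -0.00122" --pt "0.00038 0 -0.00122" --pt "0.00038 0 -0.00122" --pt "0.00038 0 -0.00122" --pt "0.00038 0 -0.00122" --pt "0.00038 0 -0.00122" --pt "0.00038 0 -0.00122" --pt "0.00038 0 -0.00122" --pt "0.00038 0 -0.00122" --pt "0.00038 0 -0.00122" --pt "0.00038 0 -0.00122" --turn '[1.5,1.5,1.5,1.5,1.5,1.5,1.5,1.5,1.5,1.5,1.5,1.5]'

```text
time_s: 17.83
eef_pos: [627.9, 72.8, 49.1]
ee_rot: [0.578, -0.578, 0.408, -0.408]
force: [1.6, 0.9, -0.5]
grip_width: 0.0
```

drive_tool --gripper '[1,1,1,1]' --pt "0.00025 0 -0.00081" --pt "0.00025 0 -0.00081" --pt "0.00025 0 -0.00081" --pt "0 0 0" --turn '[1,1,1,0]'

```text
time_s: 18.17
eef_pos: [625.8, 71.2, 49.1]
ee_rot: [-0.567, 0.567, -0.423, 0.423]
force: [1.2, 1.3, 0.0]
grip_width: -0.002
```

```bash
python3 kn.py
```

```text
t 18.17 pos [625.8  71.2  49.1] yaw -73.41 F [1.24 1.27 0.03] tq [ 0.125 -0.121  0.035] w -0.002
tool rel pivot x,z 46.9 14.8 F tool [-0.87 -0.03  1.55] phi if in contact 0.483
```

Not wedged yet; continue in small steps.

drive_tool --gripper '[1,1,1]' --pt "0.00025 0 -0.00081" --pt "0.00025 0 -0.00081" --pt "0 0 0" --turn '[1,1,0]'

```text
time_s: 18.42
eef_pos: [624.6, 70.4, 49.2]
ee_rot: [0.56, -0.559, 0.432, -0.433]
force: [2.0, 1.7, -1.2]
grip_width: -0.001
```

drive_tool --gripper '[1,1,1]' --pt "0.00025 0 -0.00081" --pt "0.00025 0 -0.00081" --pt "0 0 0" --turn '[1,1,0]'

```text
time_s: 18.67
eef_pos: [624.3, 69.9, 49.3]
ee_rot: [0.553, -0.551, 0.441, -0.443]
force: [9.3, 4.8, -4.3]
grip_width: 0.001
```

drive_tool --gripper '[1,1,1]' --pt "0.00025 0 -0.00081" --pt "0.00025 0 -0.00081" --pt "0 0 0" --turn '[1,1,0]'

```text
time_s: 18.92
eef_pos: [624.1, 69.5, 49.4]
ee_rot: [0.546, -0.542, 0.45, -0.454]
force: [15.6, 6.6, -8.1]
grip_width: 0.001
```

```bash
python3 kn.py; python3 look.py 14
```

```text
t 18.92 pos [624.1  69.5  49.4] yaw -79.44 F [15.59  6.63 -8.1 ] tq [ 1.117e+00 -2.643e+00 -1.000e-03] w 0.001
tool rel pivot x,z 46.5 17.6 F tool [-3.66  8.22 16.48] phi if in contact 0.378
t 18.92 pos [624.1  69.5  49.4] yaw -79.44 F [15.59  6.63 -8.1 ] tq [ 1.117e+00 -2.643e+00 -1.000e-03] w 0.001
tool rel peg in tool axes -127.2 138.7
0.95 ((570.08935546875, -27.90569305419922), (131.87954711914062, 99.48258209228516), 79.23588562011719)
```

View pics/s14.png

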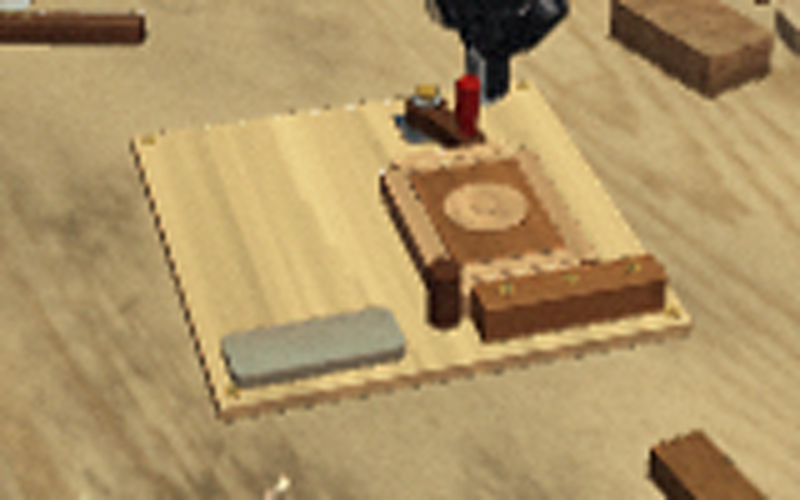

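drive_tool --gripper '[1,1,1,1,1,1,1,1,1,1]' --pt "0 0 0.002" --pt "0 0 0.003" --pt "0 0 0.01" --pt "0 0 0.01" --pt "0 -0.02 0.01" --pt "0 -0.03 0.01" --pt "0 -0.03 0.01" --pt "0 -0.03 0.01" --pt "0 0 0" --pt "0 0 0" --turn '[0,0,0,0,0,0,0,0,0,0]'

```text
time_s: 19.9
eef_pos: [686.0, 80.5, 160.5]
ee_rot: [0.545, -0.544, 0.451, -0.452]
force: [0.4, 1.1, -0.5]
grip_width: 0.006
```

drive_tool --gripper '[1,1,1,1,1,1,1,1,1,1]' --pt "-0.03 0 0" --pt "-0.03 0 0" --pt "-0.03 0 0" --pt "-0.03 0 0" --pt "-0.03 0 0" --pt "-0.03 0 0" --pt "-0.03 0 0" --pt "-0.03 0 0" --pt "0 0 0" --pt "0 0 0" --turn '[0,0,0,0,0,0,0,0,0,0]'

```text
time_s: 20.73
eef_pos: [639.8, 317.5, 157.3]
ee_rot: [-0.544, 0.546, -0.451, 0.45]
force: [1.0, 0.2, -0.3]
grip_width: -0.003
```

```bash
python3 look.py 15
python3 - <<'E'
from h import *
T=T_wc("top"); im,d=ctrl.capture("top")
for q in ["slip_stone","masking_tape","offcut_4","red_knob","plaque"]:
    r=ctrl.pinpoint("top",q); print(q,[(round(a["score"],2),toworld(T,a["centre"]).round(1).tolist()) for a in r[:1]])
E
```

```text
t 20.73 pos [639.8 317.5 157.3] yaw -79.21 F [ 1.01  0.16 -0.33] tq [-0.022  0.022 -0.018] w -0.003
tool rel peg in tool axes -367.4 201.1
0.75 ((571.8026733398438, -18.813644409179688), (150.37237548828125, 99.13006591796875), 78.3368148803711)
slip_stone [(0.82, [431.6, -79.2, 10.1])]
masking_tape [(0.83, [728.6, 265.7, -2.0])]
offcut_4 [(0.55, [567.3, -307.6, 4.3])]
red_knob [(0.77, [604.1, 68.9, 57.9])]
plaque [(0.57, [508.6, -80.2, 12.8])]
```

View pics/s15.png

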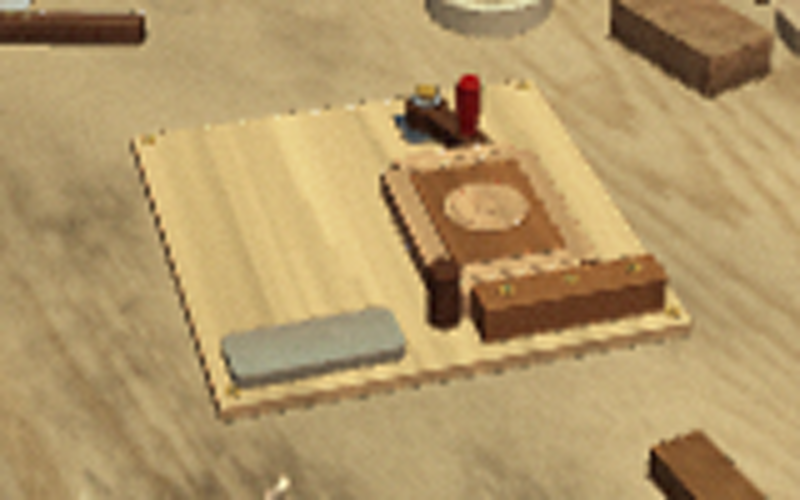

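View pics/t15.png

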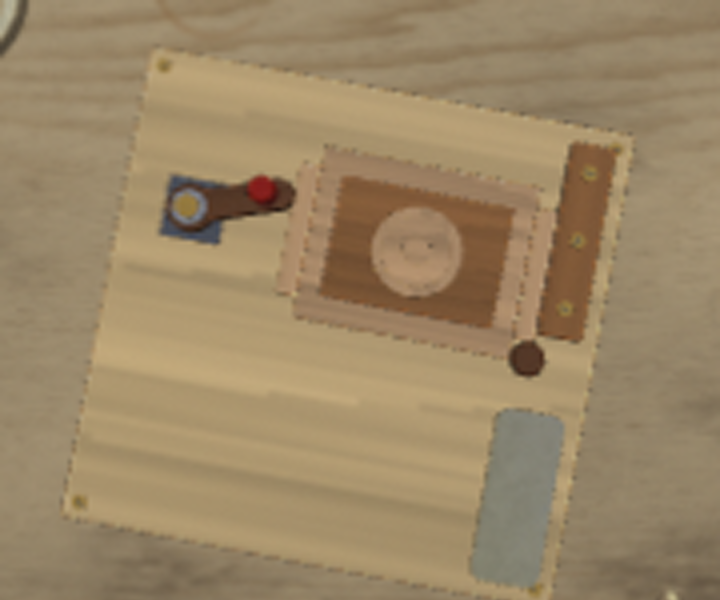

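Run:
```python
from h import *
print(ctrl.finish_job()); st()
```

```text
the job is handed in; nothing more can be done
None
the job is handed in; nothing more can be done
```

The job is handed in at about 21 s of the 58 s. The plaque lies flush along the fence, is still hooked on the peg, and is held between the fence and the swing arm.

- **Turning the plaque:** I pushed its free end near the far corner with the shut fingers. The force ran at about 7 to 12 N and rose to about 15 N once the plaque met the fence.
- **Flushness before clamping:** the wrist camera put the plaque's end 0.6° past parallel with the board. That matches the 1 mm between fence and plaque when the peg is seated. The last top view also gave 0.6°.
- **Clamping:** I then swung the arm round by its knob until it wedged at about 0.4 rad. I pressed the knob to about 16.5 N, inside the 10 to 18 N range, and backed away clear.
- **Other things:** the stone, tape and offcut measured within about 2 to 3 mm of where they started, which is within the detector's error. The last pictures show the arm's nose resting on the plaque's free end.

Two readings disagreed slightly:
- The network's knob position gives an arm angle of about 0.33 rad, against the 0.4 rad felt through the fingers. This is within its 4 mm error.
- The wrist camera read positions about 4 to 5 mm off the jig. I corrected for that using the board's own edges.

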